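# Check the travel of a foot switch on the bench

### The arm

A 6-joint arm with a two-finger parallel gripper is mounted at the origin on the work surface; the furniture and walls round the work are solid. World frame = base frame: x ahead of the robot, y to its left, z up, the work surface at z = 0. Lengths are in mm, angles in rad, forces in N, time in s.
With the tool pointing down it reaches from about 300 to 775 mm from the base axis. Payload 14.6 kg.
Tool frame: the origin (TCP) lies midway between the tips of the shut fingers; the grasp point (between the pads) lies 19 mm behind it (arm.hold_point_z is the distance from the TCP to the grasp point, in mm); z points along the fingers, y is the direction in which the jaws open and shut (so a half turn about z gives the same grasp; the last joint's range is limited). The gripper opens to 85 mm and grips with 20 to 120 N. Pads are 22 mm wide; open, the fingers measure 114 mm over their backs; the gripper's body (76 mm by 85 mm) begins 54 mm behind the grasp point. The pads swing forward as they close: fully open they stand 13 mm farther back than shut.
Start: joints at [-1.215, 0.3, 1.521, -0, 1.321, -0.067], TCP at [225.666, -501.562, 231.281] pointing down, gripper open.
Joint ranges: [-3.03, 3.03], [-0.79, 2.21], [0.23, 2.52], [-1.04, 4.18], [0, 3.07], [-2.55, 2.55]. Speed limits (rad/s): [2.22, 2.22, 2.57, 3.14, 3.14, 3.14].

### API

Orientations are given as a rotation vector (axis times angle).
In Python, from plant import telemetry, cams, close_job, arm gives the robot as it stands.
- The arm moves only by the tool send_rows, never from a script. Its argument "moves" is a list that holds one entry, the list of rows, each a list of 7 numbers: the shift along the tool's x, y, z in mm, then the turn, a rotation vector about the tool's x, y, z in degrees, then the finger opening in mm, from 0 to 85.4. In form: [[[x, y, z, wx, wy, wz, jaw], ...]]. A call has 1 to 8 rows; each row is the pose to reach, as a shift and turn from the pose commanded when the call began, along the tool's axes at that moment; what a row does not reach only later rows make up. A row lasts 1/12 s, in which the tool goes at most 41.7 mm and 7.16 degrees, less where a joint would pass 70% of its speed; a pose out of reach is approached as far as the arm can. A call with a gripper value outside its range is refused whole. The fingers move at their own pace and stop on an object; "newtons" is the grip in N (left out, the last holds). Time passes only in rows, so rows that repeat a pose let the fingers close. It gives the time, the measured TCP pose, the force and the opening at its end, in the units of the state.
- telemetry.state(): the state, without advancing time (a new reading comes with each control period).
- cams.grab_frame(name): name is "scene" or "top" or "wrist"; returns a dict with "frame" (400x640x3 uint8, red, green, blue), "depth" (400x640 float32, mm along the optical axis (not along the pixel's ray), 0 where there is no reading), "fx", "fy", "cx", "cy" (pixels), "k1" (the pictures are not rectified: a ray, as slopes to the right and down, at radius r is drawn at 1 + k1 r^2 times it, then the intrinsics apply), "pose" (4x4, takes a point from camera to world coordinates). Camera axes: x right, y up, looking along -z (the intrinsics and any distortion apply to the point x, -y, -z); pixel columns grow to the right and rows downward; lengths in mm; the calibration is good to about 2 mm. A picture is of the moment at which its call begins.
- close_job(): hands the job in, once; it reports no verdict.
The state is a dict: "clock": time; "joint_pos": joint angles; "dq": joint speeds; "joint_efforts": joint torques, N m; "ee_pos": TCP position; "eef_rot": TCP orientation; "wrist_force": force on the tool from outside, world axes, zero at the start; "torque": the same for the moment, N m; "finger_gap": opening from 0.0 (shut) to 1.0 (fully open).
Only numpy, scipy, OpenCV 4.12 (cv2) and the standard library are available. Lean on these libraries where they do the work, as an engineer would, in place of code of your own. Each camera call takes 0.05 s, during which the arm holds its last target.

### The job

The foot switch with the narrow lever has been repaired and needs its travel check. With the gripper, press its small rubber pad all the way down until the pedal is on its stop, without forcing it, keep it there for about a second and a half, then let it come fully up again and move clear. Leave the other pedal, the wide one with the full-width ribbed tread, alone.

Things in the scene. Friction and masses are not known exactly. Their poses are not given: they have to be found in the camera images.
- narrow_pedal (a joint): Narrow pedal, to be pressed. Value in rad: 0 up at rest, 0.26 down on its stop; springs back to 0. Bare steel bar 22 mm wide, hinged at the end nearer the robot, rising at 0.30 rad to its free end, which carries a 40 x 44 mm, 10 mm thick black ribbed rubber pad. Plain dark steel base 190 x 75 mm, fast on the table on wooden packing 10 to 60 mm high, turned up to 0.3 rad from straight ahead; left or right of the wide one.
- narrow_pedal_pad (a point): Point to press: top of the narrow pedal's rubber pad, at its middle, 135 mm from the hinge, 20 mm from the free end. It moves with the pedal and drops 34 mm from rest to the stop; at rest it is about 78 mm above the top of the packing. Pressed straight down here the spring resists with about 3 N at first, 8 N just before the stop. Axes at rest: x level, from hinge to free end; z up.
- wide_pedal (a joint): Wide pedal, not to be pressed. Value in rad: 0 up at rest, 0.26 down on its stop; springs back to 0. Steel tread 165 x 84 mm under a full-size black ribbed rubber mat, hinged and sloping like the narrow one; dark steel base 190 x 104 mm with side guards up to 33 mm high, fast on the table on wooden packing 10 to 60 mm high, turned up to 0.3 rad.
- wide_pedal_pad (a point): Point on top of the wide pedal's tread, middle line, 135 mm from its hinge; about 74 mm above the top of its packing at rest. Axes at rest: x level, from hinge to free end; z up.

How it is judged (in metres and radians):
On the way:
1. the narrow pedal is pressed down to its stop (0.23 rad or more of 0.26) and kept there for 1 s (value of joint narrow_pedal above 0.23 rad), for 1 s.
At the end, for the whole second after the job is handed in: After having been held at its stop, the narrow pedal is up at rest again (within 0.03 rad), and the wide pedal is up too (within 0.03 rad) (value of joint each of wide_pedal, narrow_pedal below 0.03 rad); the robot touches nothing.
It fails at once if the wide pedal is pressed (0.06 rad or more) (value of joint wide_pedal above 0.06 rad).
It fails at once if the narrow pedal is forced (pressed with over 45 N) (contact force between the fingers and narrow_pedal above 45 N).
It also fails if it takes over 35 s, if anything falls off the work surface, if the arm or the gripper's body presses on something with over 40 N, if the wrist force passes 120 N, or if a joint passes its speed limit or range.

## Working session

There is one attempt and no reset: what is moved stays moved. The work goes in short steps, Python scripts to look and compute and a tool call to move; the robot and the scene stay as the last step left them, time stands still between calls to the robot, and variables do not carry over. Pictures are saved under pics/ and viewed, and the job is handed in when it is done.

Besides the shell and the picture viewer there is one more tool, called after ">>>" in YAML: its name, and indented under it one key for each argument. send_rows: Moves the arm, as the interface text tells. Its arguments: {"type":"object","properties":{"moves":{"type":"array","items":{"type":"array","items":{"type":"array","items":{"type":"number"}}}},"newtons":{"type":"number"}},"required":["moves"]}

```bash
mkdir -p pics; ls; python3 - <<'E'
from plant import telemetry,cams
import cv2,numpy as np
print(telemetry.state())
for n in("scene","top"):
    d=cams.grab_frame(n); cv2.imwrite(f"pics/{n}0.png",d["frame"][:,:,::-1]); np.savez(f"/tmp/{n}0.npz",**d)
    print(n,d["fx"],d["fy"],d["cx"],d["cy"],d["k1"],np.round(d["pose"],3).tolist(),(d["depth"]>0).mean())
E
```

```text
pics
{'clock': 0.0, 'joint_pos': array([-1.21459935e+00,  3.00493902e-01,  1.52158553e+00,  8.74212050e-06,
        1.32068749e+00, -6.65872039e-02]), 'dq': array([-0.00116301,  0.00048457,  0.00012909,  0.00114745, -0.00083443,
        0.00036892]), 'joint_efforts': array([ 2.14936779e-05, -5.43495619e+01, -3.61790800e+01, -6.63282481e-05,
        4.01540659e-03, -2.36464894e-05]), 'ee_pos': array([ 225.59027562, -501.35246136,  230.70692052]), 'eef_rot': array([-3.07052349e+00, -6.58925354e-01,  2.52907392e-04]), 'wrist_force': array([ 0.93469486,  1.10727096, -0.19479742]), 'torque': array([-0.02874893,  0.01862623, -0.01665497]), 'finger_gap': 1.002623343266052}
scene 508.2063256449485 508.2063256449485 318.69723285665793 199.36921365727932 0.03337032831556564 [[0.599, 0.441, -0.669, -135.355], [-0.801, 0.307, -0.514, -755.756], [-0.022, 0.843, 0.537, 582.388], [0.0, 0.0, 0.0, 1.0]] 0.996078125
top 431.6618796158205 431.6618796158205 318.97636115874377 199.75042018344007 -0.06218069964190453 [[0.021, 0.987, -0.157, 321.61], [-1.0, 0.022, 0.005, -308.659], [0.008, 0.157, 0.988, 988.188], [0.0, 0.0, 0.0, 1.0]] 0.99609765625
```

View pics/scene0.png

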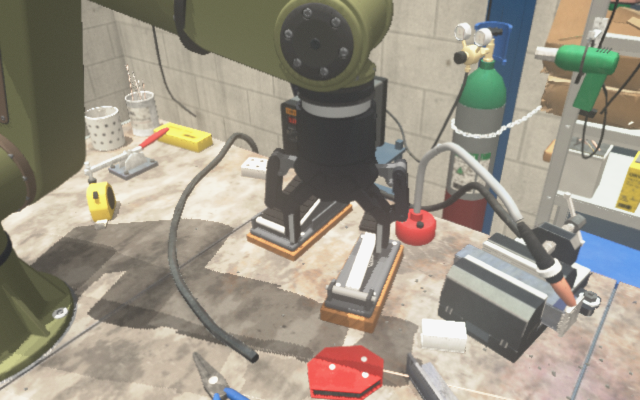

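View pics/top0.png

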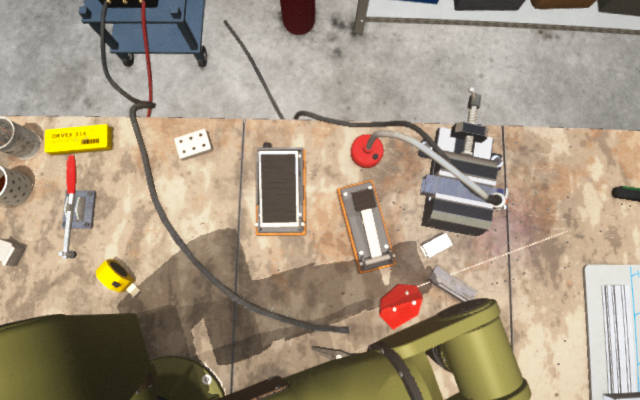

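The top view shows the narrow pedal with its dark pad near (363,200) and its bar running to about (375,255). The wide pedal is near (280,188), and there is a red base with a hose at (368,150) beyond the narrow pedal. Next I'll measure these.

```bash
cat > h.py <<'E'
import numpy as np,cv2
def rays(d,uv):
    K=np.array([[d["fx"],0,d["cx"]],[0,d["fy"],d["cy"]],[0,0,1.]])
    p=cv2.undistortPoints(np.float64(uv).reshape(-1,1,2),K,np.array([float(d["k1"]),0,0,0])).reshape(-1,2)
    return p
def w(d,uv,dep=None):
    uv=np.float64(uv).reshape(-1,2); p=rays(d,uv)
    if dep is None: dep=d["depth"][uv[:,1].astype(int),uv[:,0].astype(int)]
    c=np.c_[p[:,0]*dep,-p[:,1]*dep,-dep,np.ones(len(dep))]
    return (c@np.array(d["pose"]).T)[:,:3]
def plane(d,uv,z):
    a=w(d,uv,np.ones(len(uv)));o=np.array(d["pose"])[:3,3];r=a-o
    return o+r*((z-o[2])/r[:,2])[:,None]
E
python3 - <<'E'
from h import *
d=dict(np.load("/tmp/top0.npz"))
c=d["frame"][150:280,230:450,::-1]; cv2.imwrite("pics/topcrop.png",cv2.resize(c,None,fx=3.6,fy=3.6,interpolation=cv2.INTER_CUBIC))
vv,uu=np.mgrid[175:275,330:405]; uv=np.c_[uu.ravel(),vv.ravel()]
P=w(d,uv); rgb=d["frame"][uv[:,1],uv[:,0]].astype(int)
dark=((rgb.max(1)<60)).reshape(vv.shape).astype(np.uint8)
n,l,s,ce=cv2.connectedComponentsWithStats(dark)
for i in range(1,n):
    if s[i,4]>40: print(i,s[i],ce[i]+[330,175]); m=(l==i).ravel(); print(np.median(P[m],0),np.percentile(P[m],[5,95],axis=0).round(0))
for q in [(357,195),(363,200),(368,206),(368,220),(374,245),(376,258),(345,220),(360,262),(350,262),(280,165),(280,188),(280,220)]: print(q,w(d,[q]).round(1),d["frame"][q[1],q[0]])
E
```

```text
(357, 195) [[ 473.7 -391.9  105.2]] [86 72 64]
(363, 200) [[ 464.3 -405.   100.1]] [82 72 60]
(368, 206) [[ 452.3 -415.8   97.8]] [85 70 60]
(368, 220) [[ 424.9 -418.1   79.6]] [254 253 249]
(374, 245) [[ 373.5 -433.6   59.7]] [254 253 249]
(376, 258) [[ 346.  -439.1   51.3]] [207 190 173]
(345, 220) [[ 430.1 -373.    24.3]] [195 124  66]
(360, 262) [[ 336.8 -404.6   51.2]] [155 138 123]
(350, 262) [[ 337.1 -386.9    2.5]] [135 111  87]
(280, 165) [[ 538.5 -228.2   86.7]] [89 78 71]
(280, 188) [[ 490.4 -229.    75.5]] [81 70 63]
(280, 220) [[ 423.9 -229.4   52.3]] [90 79 68]
```

View pics/topcrop.png

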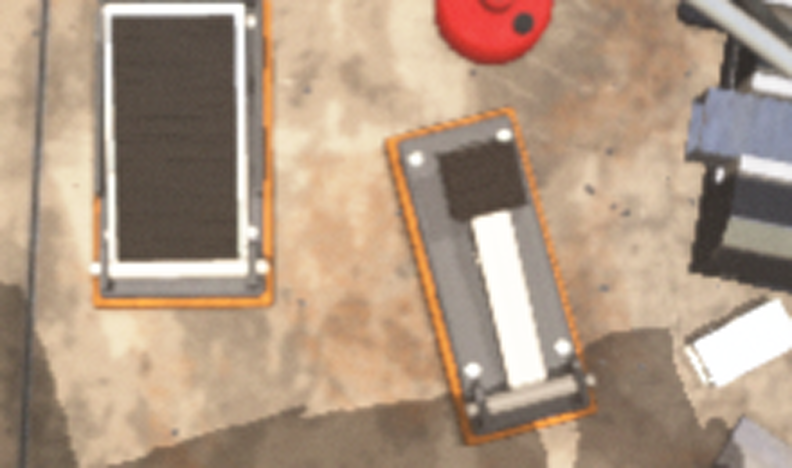

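```bash
python3 - <<'E'
from h import *
d=dict(np.load("/tmp/top0.npz"))
vv,uu=np.mgrid[180:262,335:400]; uv=np.c_[uu.ravel(),vv.ravel()]
P=w(d,uv); rgb=d["frame"][uv[:,1],uv[:,0]].astype(int)
pad=(rgb.max(1)<98)&(P[:,2]>85)
bar=(rgb.min(1)>225)&(P[:,2]>50)
for m in(pad,bar):
    q=P[m]; print(m.sum(),q.mean(0).round(1)); r=cv2.minAreaRect(q[:,:2].astype(np.float32)); print(r)
    A=np.c_[q[:,:2]-q[:,:2].mean(0),np.ones(len(q))]; s=np.linalg.lstsq(A,q[:,2],rcond=None)[0]; print("slope",s, np.hypot(*s[:2]))
v=cv2.fitLine(P[bar][:,:2].astype(np.float32),cv2.DIST_HUBER,0,.01,.01).ravel();print(v,np.arctan2(v[1],v[0]))
# pixel route: pad corners on plane
cr=np.array([(438,152),(512,140),(527,206),(455,220)])/3.6+[230,150]
for z in (95,100,105): print(z,plane(d,cr.mean(0)[None],z).round(1))
# wood top heights
wd=(rgb[:,0]-rgb[:,2]>90); print("wood z",np.percentile(P[wd][:,2],[10,50,80,90,95]).round(1))
# scene view
s=dict(np.load("/tmp/scene0.npz"))
for q in [(375,240),(370,223)]: print(w(s,[q]))
# nearby heights
for q in [(368,150),(410,150),(440,160),(430,190),(425,200),(440,243)]: print(q,w(d,[q]).round(0))
E
```

```text
385 [ 465.2 -405.7  101.4]
((465.75933837890625, -406.2408752441406), (39.23069381713867, 43.55317306518555), 15.521778106689453)
slope [2.89337242e-01 6.26899281e-02 1.01355536e+02] 0.29605078371787236
445 [ 398.6 -424.9   76. ]
((385.6518859863281, -367.725341796875), (98.76866149902344, 143.5453643798828), 12.78372573852539)
slope [-1.23550055  5.27483312 75.97288349] 5.4175941160987735
[ 9.633629e-01  2.682013e-01  3.990790e+02 -4.255605e+02] 0.27152544
95 [[ 465.5 -408.    95. ]]
100 [[ 464.7 -407.5  100. ]]
105 [[ 463.9 -406.9  105. ]]
wood z [ 3.8 22.7 25.3 31.1 32.8]
[[ 232.09520047 -545.08570496  263.70188562]]
[[ 455.45466178 -406.15973726  100.07581998]]
(368, 150) [[ 586. -421.   51.]]
(410, 150) [[ 603. -527.   -1.]]
(440, 160) [[ 521. -532.  227.]]
(430, 190) [[ 494. -554.   72.]]
(425, 200) [[ 483. -560.    4.]]
(440, 243) [[ 382. -586.   29.]]
```

```bash
python3 - <<'E'
from h import *
from plant import telemetry
from scipy.spatial.transform import Rotation as R
d=dict(np.load("/tmp/top0.npz"))
vv,uu=np.mgrid[100:250,280:520]; uv=np.c_[uu.ravel(),vv.ravel()]; P=w(d,uv)
r=np.hypot(P[:,0]-465,P[:,1]+406)
for z0,z1 in((45,80),(80,130),(130,180),(180,260),(260,400)):
    m=(P[:,2]>z0)&(P[:,2]<z1)&(r>35)
    if m.any():
        i=np.argsort(r[m])[:1]; print(z0,r[m][i],P[m][i].round(0),uv[m][i])
s=telemetry.state(); M=R.from_rotvec(s["eef_rot"]).as_matrix(); print(M.round(3))
print((M.T@(np.array([465.5,-406.5,130])-s["ee_pos"])).round(1))
E
```

```text
45 [35.66813081] [[ 429. -406.   76.]] [[362 218]]
80 [35.17362518] [[ 431. -416.   80.]] [[367 217]]
130 [118.06035107] [[ 580. -432.  175.]] [[381 136]]
180 [113.87549348] [[ 558. -472.  218.]] [[406 141]]
[[ 0.912  0.41  -0.   ]
 [ 0.41  -0.912  0.001]
 [ 0.    -0.001 -1.   ]]
[257.7  12.  100.8]
```

The nearest hose point is about 114 mm from the press axis, so the gripper clears it. The pad centre is (465.5, -406.5, 101.5) mm, which fits the packing height of 24 mm plus 78 mm. Its size (39 x 43.5 mm) and slope (0.296) also match. I'll close the fingers and move above it.

>>> send_rows:
  moves:
    - [[35,2,0,0,0,0,0],[70,4,0,0,0,2,0],[110,6,0,0,0,4,0],[150,8,10,0,0,6,0],[190,10,20,0,0,8,0],[225,11,40,0,0,9,0],[257,12,60,0,0,9,0],[257,12,70,0,0,9,0]]
  newtons: 40

```text
clock: 0.77
ee_pos: [468.5, -403.7, 158.1]
eef_rot: [-3.11, -0.422, 0.002]
wrist_force: [-0.8, 0.9, -1.0]
finger_gap: -0.002
```

>>> send_rows:
  moves:
    - [[0,0,0,0,0,0,0],[0,0,0,0,0,0,0],[0,0,0,0,0,0,0],[0,0,0,0,0,0,0]]

```text
clock: 1.1
ee_pos: [464.4, -408.0, 162.6]
eef_rot: [3.113, 0.414, 0.002]
wrist_force: [-0.4, 0.3, 0.2]
finger_gap: -0.002
```

```bash
python3 - <<'E'
from h import *
from plant import telemetry,cams
from scipy.spatial.transform import Rotation as R
s=telemetry.state(); M=R.from_rotvec(s["eef_rot"]).as_matrix(); print(s["clock"],s["ee_pos"],s["wrist_force"],s["finger_gap"],M.round(3))
print((M.T@(np.array([465.5,-406.5,101.5])-s["ee_pos"])).round(1))
for n in("scene","wrist"):
    d=cams.grab_frame(n); cv2.imwrite(f"pics/{n}1.png",d["frame"][:,:,::-1]); np.savez(f"/tmp/{n}1.npz",**d)
E
```

```text
1.1 [ 464.38763252 -407.98407501  162.58257731] [-0.43403353  0.32924465  0.18511794] -0.0015463797029133884 [[ 0.965  0.261  0.001]
 [ 0.261 -0.965 -0.001]
 [ 0.001  0.002 -1.   ]]
[ 1.4 -1.2 61.1]
```

View pics/scene1.png

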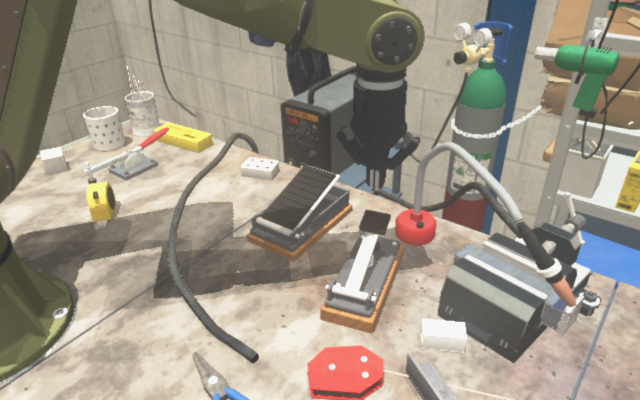

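View pics/wrist1.png

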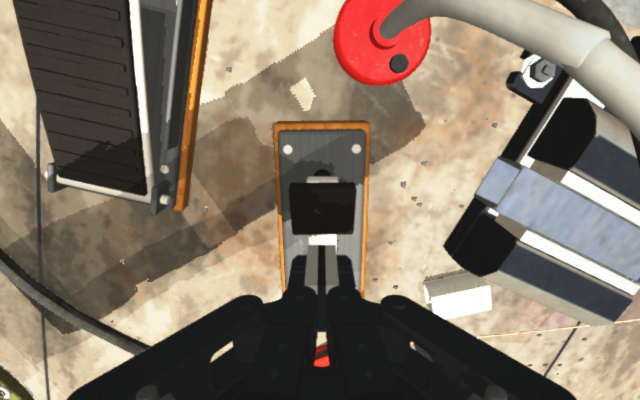

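The wrist view shows the pad at about (322,208) with the fingers lined up on the bar, and the scene view has the pad at (375,222), clear of the gripper. I'll cross-check both views in world coordinates.

```bash
python3 - <<'E'
from h import *
for n,b in(("wrist",(275,365,170,250)),("scene",(355,395,205,240))):
    d=dict(np.load(f"/tmp/{n}1.npz"))
    vv,uu=np.mgrid[b[2]:b[3],b[0]:b[1]]; uv=np.c_[uu.ravel(),vv.ravel()]
    P=w(d,uv); rgb=d["frame"][uv[:,1],uv[:,0]].astype(int)
    m=(rgb.max(1)<75)&(P[:,2]>88)&(P[:,2]<115); q=P[m]
    print(n,m.sum(),q.mean(0).round(1),cv2.minAreaRect(q[:,:2].astype(np.float32)))
E
```

```text
wrist 3237 [ 470.2 -407.7  102.7] ((467.5251159667969, -408.43267822265625), (39.27742385864258, 43.68104934692383), 15.401156425476074)
scene 0 [nan nan nan] ((0.0, 0.0), (0.0, 0.0), 0.0)<stdin>:7: RuntimeWarning: Mean of empty slice.
  ret = um.true_divide(
```

The wrist and top views agree to about 2 mm. I got no mask from the scene view. Now I'll descend to just above the pad.

>>> send_rows:
  moves:
    - [[1,0,15,0,0,0,0],[2,0,30,0,0,0,0],[2,0,42,0,0,0,0],[2,0,50,0,0,0,0],[2,0,52,0,0,0,0],[2,0,52,0,0,0,0]]

```text
clock: 1.7
ee_pos: [466.7, -406.6, 109.0]
eef_rot: [-3.113, -0.416, 0.001]
wrist_force: [-0.1, -0.6, -0.6]
finger_gap: 0.001
```

>>> send_rows:
  moves:
    - [[0,0,2,0,0,0,0],[0,0,4,0,0,0,0],[0,0,6,0,0,0,0],[0,0,8,0,0,0,0],[0,0,10,0,0,0,0],[0,0,12,0,0,0,0],[0,0,14,0,0,0,0],[0,0,14,0,0,0,0]]

```text
clock: 2.37
ee_pos: [467.0, -406.6, 95.1]
eef_rot: [3.114, 0.416, 0.0]
wrist_force: [1.6, -0.6, 4.6]
finger_gap: -0.001
```

>>> send_rows:
  moves:
    - [[0,0,3,0,0,0,0],[0,0,6,0,0,0,0],[0,0,9,0,0,0,0],[0,0,12,0,0,0,0],[0,0,15,0,0,0,0],[0,0,18,0,0,0,0],[0,0,20,0,0,0,0],[0,0,20,0,0,0,0]]

```text
clock: 3.03
ee_pos: [467.3, -406.6, 75.4]
eef_rot: [3.113, 0.416, 0.001]
wrist_force: [2.5, 0.2, 6.2]
finger_gap: -0.003
```

>>> send_rows:
  moves:
    - [[0,0,1,0,0,0,0],[0,0,2,0,0,0,0],[0,0,3,0,0,0,0],[0,0,4,0,0,0,0],[0,0,4,0,0,0,0]]

```text
clock: 3.45
ee_pos: [467.5, -406.6, 71.8]
eef_rot: [3.113, 0.416, 0.002]
wrist_force: [4.1, 1.9, 8.0]
finger_gap: -0.004
```

>>> send_rows:
  moves:
    - [[0,0,0.5,0,0,0,0],[0,0,1,0,0,0,0],[0,0,1,0,0,0,0]]

```text
clock: 3.7
ee_pos: [467.6, -406.6, 70.9]
eef_rot: [3.113, 0.416, 0.002]
wrist_force: [3.8, 1.2, 7.3]
finger_gap: 0.003
```

>>> send_rows:
  moves:
    - [[0,0,0.5,0,0,0,0],[0,0,1,0,0,0,0],[0,0,1,0,0,0,0]]

```text
clock: 3.95
ee_pos: [467.6, -406.6, 70.0]
eef_rot: [3.113, 0.416, 0.003]
wrist_force: [3.8, 1.3, 8.7]
finger_gap: 0.006
```

>>> send_rows:
  moves:
    - [[0,0,0.5,0,0,0,0],[0,0,1,0,0,0,0],[0,0,1,0,0,0,0]]

```text
clock: 4.2
ee_pos: [467.6, -406.6, 69.0]
eef_rot: [3.113, 0.416, 0.003]
wrist_force: [3.5, 1.6, 8.7]
finger_gap: -0.003
```

Still no stop felt, so I'll continue in small steps.

>>> send_rows:
  moves:
    - [[0,0,0.5,0,0,0,0],[0,0,1,0,0,0,0],[0,0,1,0,0,0,0]]

```text
clock: 4.45
ee_pos: [467.7, -406.6, 68.0]
eef_rot: [3.113, 0.416, 0.003]
wrist_force: [4.1, 1.7, 8.7]
finger_gap: -0.001
```

>>> send_rows:
  moves:
    - [[0,0,0.4,0,0,0,0],[0,0,0.7,0,0,0,0],[0,0,0.7,0,0,0,0]]

```text
clock: 4.7
ee_pos: [467.6, -406.6, 67.3]
eef_rot: [3.113, 0.416, 0.003]
wrist_force: [4.2, 1.6, 7.1]
finger_gap: -0.0
```

>>> send_rows:
  moves:
    - [[0,0,0.4,0,0,0,0],[0,0,0.7,0,0,0,0],[0,0,0.7,0,0,0,0]]

```text
clock: 4.95
ee_pos: [467.7, -406.6, 66.8]
eef_rot: [3.113, 0.416, 0.003]
wrist_force: [4.1, 2.7, 10.2]
finger_gap: -0.002
```

```bash
python3 - <<'E'
from h import *
from plant import telemetry,cams
s=telemetry.state(); print(s["clock"],s["ee_pos"],s["wrist_force"])
for n in("scene","wrist"):
    d=cams.grab_frame(n); np.savez(f"/tmp/{n}2.npz",**d)
    f=d["frame"][:,:,::-1]
    if n=="scene": f=cv2.resize(f[150:350,230:470],None,fx=3,fy=3)
    cv2.imwrite(f"pics/{n}2.png",f)
E
```

```text
4.95 [ 467.74989068 -406.61900996   66.84498732] [ 4.11887654  2.7169961  10.18927494]
```

View pics/scene2.png

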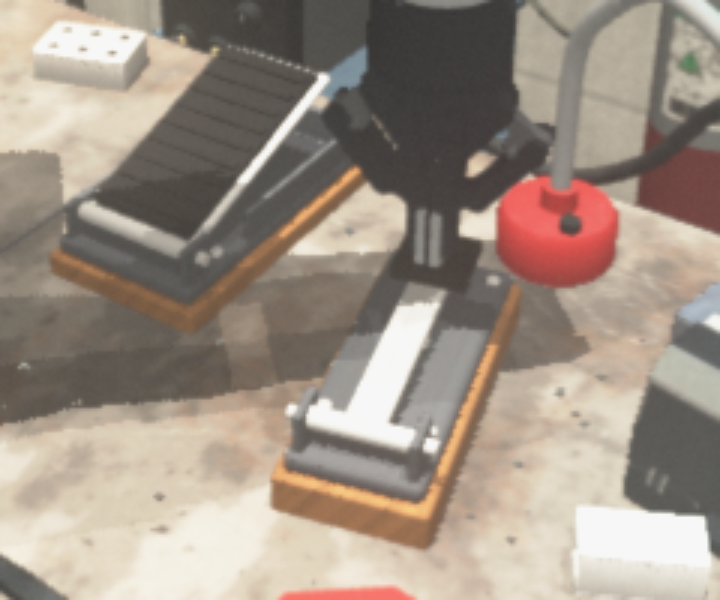

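View pics/wrist2.png

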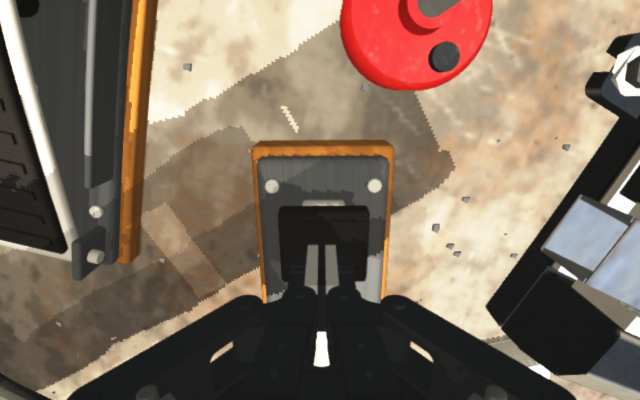

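The scene crop shows the narrow bar almost level with the fingers on its pad at (432,260), and the wide pedal still up. The force is just starting to rise, so I'll keep feeling for the stop.

>>> send_rows:
  moves:
    - [[0,0,0.3,0,0,0,0],[0,0,0.5,0,0,0,0],[0,0,0.5,0,0,0,0]]

```text
clock: 5.3
ee_pos: [467.8, -406.7, 66.7]
eef_rot: [3.112, 0.416, 0.003]
wrist_force: [3.1, 3.6, 12.9]
finger_gap: 0.0
```

>>> send_rows:
  moves:
    - [[0,0,0.3,0,0,0,0],[0,0,0.5,0,0,0,0],[0,0,0.5,0,0,0,0]]

```text
clock: 5.55
ee_pos: [467.8, -406.7, 66.5]
eef_rot: [3.112, 0.416, 0.003]
wrist_force: [1.6, 4.5, 16.1]
finger_gap: 0.001
```

The commanded 1 mm moved the tip only 0.3 mm while the force rose to 16 N. That is the stop. I'll hold here for about 1.6 s.

>>> send_rows:
  moves:
    - [[0,0,0,0,0,0,0],[0,0,0,0,0,0,0],[0,0,0,0,0,0,0],[0,0,0,0,0,0,0],[0,0,0,0,0,0,0],[0,0,0,0,0,0,0],[0,0,0,0,0,0,0],[0,0,0,0,0,0,0]]

```text
clock: 6.22
ee_pos: [467.8, -406.7, 66.5]
eef_rot: [3.112, 0.416, 0.003]
wrist_force: [1.5, 4.4, 14.5]
finger_gap: -0.004
```

>>> send_rows:
  moves:
    - [[0,0,0,0,0,0,0],[0,0,0,0,0,0,0],[0,0,0,0,0,0,0],[0,0,0,0,0,0,0],[0,0,0,0,0,0,0],[0,0,0,0,0,0,0],[0,0,0,0,0,0,0],[0,0,0,0,0,0,0]]

```text
clock: 6.88
ee_pos: [467.8, -406.7, 66.5]
eef_rot: [3.112, 0.416, 0.003]
wrist_force: [2.2, 3.5, 15.0]
finger_gap: 0.001
```

```bash
python3 - <<'E'
from h import *
from plant import telemetry,cams
s=telemetry.state(); print(s["clock"],s["ee_pos"],s["wrist_force"])
d=cams.grab_frame("wrist")
vv,uu=np.mgrid[205:245,282:366]; uv=np.c_[uu.ravel(),vv.ravel()]
P=w(d,uv); rgb=d["frame"][uv[:,1],uv[:,0]].astype(int)
m=(rgb.max(1)<75)&(P[:,2]>50)&(P[:,2]<80); q=P[m]
x=(q[:,:2]-[466.5,-407])@[np.cos(.27),np.sin(.27)]
s,c=np.polyfit(x,q[:,2],1); print(m.sum(),"slope",s,"z at pad",c, "pedal angle ~",0.30-np.arctan(s))
E
```

```text
6.8833 [ 467.83662904 -406.69124789   66.53218855] [ 2.24167413  3.5296236  14.95134254]
3261 slope -0.1294185747267734 z at pad 69.94186570768798 pedal angle ~ 0.4287031991215058
```

That slope fit took in the pad's end face, which the wrist camera sees, so it isn't valid. I'll redo it on the top face only, while still holding.

```bash
python3 - <<'E'
from h import *
from plant import telemetry,cams
def f(d,b,lo,hi):
    vv,uu=np.mgrid[b[0]:b[1],b[2]:b[3]]; uv=np.c_[uu.ravel(),vv.ravel()]
    P=w(d,uv); rgb=d["frame"][uv[:,1],uv[:,0]].astype(int)
    D=P[:,:2]-[466.5,-407]; x=D@[np.cos(.27),np.sin(.27)]
    m=(rgb.max(1)<75)&(P[:,2]>lo)&(P[:,2]<hi)
    for a in range(-20,34,4):
        k=m&(x>=a)&(x<a+4); print(a+2,k.sum(),np.median(P[k,2]).round(1) if k.any() else "")
d=cams.grab_frame("wrist")
f(d,(200,285,280,303),45,110); print("rest"); f(dict(np.load("/tmp/wrist1.npz")),(170,250,275,365),88,115)
print(telemetry.state()["clock"])
E
```

```text
-18 0 
-14 0 
-10 36 66.1
-6 53 66.6
-2 73 66.8
2 85 66.9
6 168 68.1
10 508 82.5
14 169 67.4
18 156 68.0
22 183 68.5
26 285 67.1
30 40 62.7
34 0 
rest
-18 129 97.0
-14 264 98.6
-10 322 99.0
-6 266 100.1
-2 303 102.3
2 330 102.7
6 313 103.9
10 325 106.2
14 376 106.6
18 591 104.9
22 18 100.8
26 0 
30 0 
34 0 
6.9833
```

The top face is now nearly level at about 67.4 mm, against 102 mm at rest. That is a drop of about 34–35 mm, so the pedal is on its stop, and it has been held for more than 1.5 s. Now I'll release it smoothly.

>>> send_rows:
  moves:
    - [[0,0,-3,0,0,0,0],[0,0,-8,0,0,0,0],[0,0,-13,0,0,0,0],[0,0,-18,0,0,0,0],[0,0,-23,0,0,0,0],[0,0,-28,0,0,0,0],[0,0,-33,0,0,0,0],[0,0,-38,0,0,0,0]]

```text
clock: 7.65
ee_pos: [466.8, -406.5, 103.1]
eef_rot: [-3.114, -0.416, 0.0]
wrist_force: [-1.9, -0.8, 1.5]
finger_gap: -0.001
```

>>> send_rows:
  moves:
    - [[0,0,-8,0,0,0,0],[0,0,-20,0,0,0,0],[0,0,-35,0,0,0,0],[-10,0,-50,0,0,0,0],[-20,0,-65,0,0,0,0],[-30,0,-75,0,0,0,0],[-35,0,-80,0,0,0,0],[-35,0,-80,0,0,0,0]]

```text
clock: 8.32
ee_pos: [432.6, -416.3, 184.3]
eef_rot: [3.113, 0.415, 0.002]
wrist_force: [-0.1, -0.4, -0.1]
finger_gap: -0.0
```

>>> send_rows:
  moves:
    - [[0,0,0,0,0,0,0],[0,0,0,0,0,0,0],[0,0,0,0,0,0,0],[0,0,0,0,0,0,0]]

```text
clock: 8.65
ee_pos: [433.3, -415.4, 182.2]
eef_rot: [-3.113, -0.417, 0.001]
wrist_force: [-0.6, 1.3, 0.4]
finger_gap: -0.002
```

```bash
python3 - <<'E'
from h import *
from plant import telemetry,cams
s=telemetry.state(); print(s["clock"],s["ee_pos"],s["wrist_force"])
d=cams.grab_frame("scene"); cv2.imwrite("pics/scene3.png",d["frame"][:,:,::-1])
d=cams.grab_frame("wrist"); cv2.imwrite("pics/wrist3.png",d["frame"][:,:,::-1])
vv,uu=np.mgrid[0:400,0:640]; uv=np.c_[uu.ravel(),vv.ravel()]
P=w(d,uv); rgb=d["frame"][uv[:,1],uv[:,0]].astype(int)
m=(rgb.max(1)<75)&(np.hypot(P[:,0]-466.5,P[:,1]+407)<6)&(P[:,2]<120)
print("narrow pad z",m.sum(),np.median(P[m],0))
t=cams.grab_frame("top");o=dict(np.load("/tmp/top0.npz"))
for q in[(280,165),(280,188)]: print("wide",w(o,[q])[0,2],w(t,[q])[0,2])
E
```

```text
8.65 [ 433.30463615 -415.43435513  182.17191019] [-0.57898308  1.30104711  0.44530602]
narrow pad z 211 [ 466.7780089  -406.92614769  102.77758165]
wide 86.67721480275361 85.77631185103758
wide 75.49972591445373 72.81329922620262
```

View pics/scene3.png

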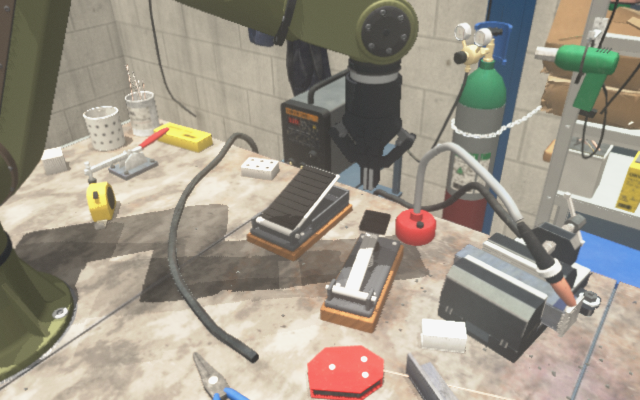

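The scene view shows the narrow pad back up at (375,222), the wide pedal up at (300,205) and the gripper clear at (375,165). Handing in.

```bash
python3 -c "
from plant import close_job
print(close_job())"
```

```text
the job is handed in; nothing more can be done
None
```

I pressed the narrow pedal's pad down to its stop with the shut fingers, held it, let it come back up and moved clear. I handed the job in at about 9 s; no verdict is reported.

- **Stop:** the pad's top dropped about 34–35 mm. For the last 1 mm commanded, the tip moved only 0.3 mm while the vertical force rose from 10 to 16 N, the highest I read.
- **Hold:** the pedal stayed on its stop for about 1.4 s after the last step down, and about 1.7 s from the first rise in force, steady at about 15 N.
- **Release:** the pad is back at 102.8 mm (102.7 mm before pressing), and the wrist force is near zero. The gripper is about 80 mm above the pad.
- **Wide pedal:** it was never touched. Its two depth readings differ from the start by 1 to 3 mm, which I take as camera noise because it looks unchanged in the pictures.

Two checks failed along the way:
- **Scene view:** its colour mask found no pad, so the pad position rests on the top and wrist views, which agreed to about 2 mm.
- **Slope while holding:** the first estimate wrongly included the pad's end face. Redone on the top face only, it showed the pad nearly level, as expected at the stop.

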